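Feed a vial rack past the sprung gate into its bay

ROBOT

A 7-joint arm with a two-finger parallel gripper is mounted at the origin on a cart in front of the work surface, level with it; the furniture and walls round the work are solid. World frame = base frame: x ahead of the robot, y to its left, z up, the work surface at z = 0. Lengths are in mm, angles in rad, forces in N, time in s.
With the tool pointing down it reaches from about 400 to 875 mm from the base axis. Payload 4.4 kg.
Tool frame: the origin (TCP) lies at the very end of the fingers, on their centre line; the grasp point (between the pads) lies 19 mm behind it (ctrl.grasp_offset is the distance from the TCP to the grasp point, in mm); z points along the fingers, y is the line along which they close (so a half turn about z gives the same grasp; the last joint's range is limited). The gripper opens to 85 mm and grips with 20 to 120 N. Pads are 22 mm wide; open, the fingers measure 114 mm over their backs; the gripper's body (76 mm by 85 mm) begins 54 mm behind the grasp point. The pads swing forward as they close: fully open they stand 13 mm farther back than shut.
Start: joints at [-1.172, 0.628, 0.038, 1.517, -0.027, 0.996, -0.02], TCP at [291.338, 581.068, 231.313] pointing down, gripper open.
Joint ranges: [-3.06, 3.06], [-0.37, 2.12], [-1.25, 1.32], [0.18, 2.47], [-1.1, 4.24], [0.23, 1.98], [-2.94, 2.94]. Speed limits (rad/s): [2.57, 2.57, 3.14, 3.14, 3.14, 3.14, 3.14].

INTERFACE

Orientations are given as [roll, pitch, yaw] about the fixed x, y, z axes, in that order (R = Rz(yaw) Ry(pitch) Rx(roll)).
In Python, from cell import status, cams, ctrl gives the robot as it stands.
- The arm moves only by the tool move_arm, never from a script. Its argument "plan" is a list of rows, each a list of 3 entries, a list of its own where there are three numbers: the shift along the world's x, y, z in mm, then the turn, a rotation vector about the world's x, y, z in degrees, then the opening, from 0 (shut) to 1 (fully open). In form: [[[x, y, z], [wx, wy, wz], gripper], ...]. A call has 1 to 10 rows; each row shifts and turns the commanded pose from where the row before left it; what a row does not reach is not made up. A row lasts 1/8 s, in which the tool goes at most 62.5 mm and 10.7 degrees, less where a joint would pass 70% of its speed; a pose out of reach is approached as far as the arm can. A call with a gripper value outside its range is refused whole. The fingers move at their own pace and stop on an object; the grip force is fixed at half the most. Time passes only in rows, so rows that do not move let the fingers close. It gives the time, the measured TCP pose, the force, the opening and the grip force at its end, in the units of the state.
- status.read_state(): the state, without advancing time (a new reading comes with each control period).
- cams.get_image(name): name is "scene" or "top" or "wrist"; returns the picture (384x512x3 uint8, blue, green, red); there is no depth.
- cams.camera_params(name): a dict with "K" (3x3 intrinsics, pixels), "pose" (4x4, takes a point from camera to world coordinates); the wrist camera has in their place "tool_from_camera" (4x4, takes a point from camera to tool coordinates, whose origin is the TCP and whose axes are the flange's). Camera axes: x right, y down, z forward; pixel columns grow to the right and rows downward; lengths in mm; the calibration is good to about 2 mm. A picture is of the moment at which its call begins: read the wrist's pose just before it. camera_params takes no time and is no camera call.
- ctrl.finish_job(): hands the job in; it is judged then, once.
The state is a dict: "clock": time; "qpos": joint angles; "qd": joint speeds; "tau": joint torques, N m; "eef_pos": TCP position; "tool_rot": TCP orientation; "force": force on the tool from outside, world axes, zero at the start; "torque": the same for the moment, N m; "width": finger opening in mm; "gripper_force": force on a finger pad.
Only numpy, scipy, OpenCV 4.12 (cv2) and the standard library are available. Lean on these libraries where they do the work, as an engineer would, in place of code of your own. Each camera call takes 0.05 s, during which the arm holds its last target. There are 200 camera calls.

TASK

Dock the vial rack: with one fingertip press the long plate beside the track down, so that the hinged gate drops below the track floor, and keep it down while another fingertip pushes the rack along the track, over the gate and home against the end stop. Then let go, so that the gate springs fully up behind the rack and locks it in the bay. Only push the rack, do not lift or tip it; never let the gate come up under it, and leave everything else on the bench where it is.

Things in the scene. Friction and masses are not known exactly. Their poses are not given: they have to be found in the camera images.
- track: Feed track fixed to the bench: straight level aluminium channel on feet, open above. Origin: bench height, centre line, under the gate blade. x: feeding direction (away from the robot, turned up to 0.3 rad), y: left, z: up. Floor top z = 64 mm; inside 56 mm wide (y -28 to +28); walls 3 mm thick, tops at z = 95 mm; open mouth at x = -215 mm.
- end_stop (a point): Foot of the end stop's face, on the channel floor at the far end: track x = +146 mm, y = 0, z = 64 mm. The stop is a steel plate across the channel, 30 mm high, with a small black sensor behind it. The docking bay is the 144 mm between the gate and this face.
- rack: Blue vial rack 130 long, 50 wide, 29 mm high, 0.1 to 0.2 kg, loose in the channel before the gate (13 to 45 mm short of it). Origin: centre of underside. Its y axis points in the feeding direction: leading end y = +65 mm, flat trailing end (to push) y = -65 mm. Three vials fixed in the leading half reach 58 mm above its underside; the trailing half is empty.
- gate (a joint): Hinged gate, rad: 0 = up and shut, 0.34 = fully down (hard stop). From 0.24 up the blade is wholly below the channel floor and the rack can pass over it. It turns on a shaft parallel to the channel at track y = +55 mm, z = 50 mm. A spring drives it up again as soon as it is let go, strongly enough to lift the rack.
- blade_top (a point): Middle of the top edge of the gate's steel blade, which stands up through a slot in the channel floor: gate up, at track x = 0, y = -5 mm, z = 75 mm (11 mm above the floor). The blade is 4 mm thick along x and 30 mm wide along y.
- plate_mid (a point): Point on the top of the gate's press plate at mid-width: a steel strip 225 x 44 mm along the right outside of the channel, track x = -197 to +27 mm; pressing it down anywhere lowers the gate (5 to 9 N), and a fingertip can slide along it. Gate up: this point is at track x = 0, y = -59, z = 105 mm, and the top slopes from z = 98 (inner edge, y = -38) to 111 mm (outer edge, y = -80).
- plate_pressed (a point): Where plate_mid comes to lie at gate 0.30, well open (a reckoned point fixed to the track, nothing to see): track x = 0, y = -69 mm, z = 69 mm, that is 5 mm above the channel floor. The plate's top is then level and spans y = -47 to -91 mm. 1 mm lower is about 0.008 rad more.
- seal_tin: round closed tin, 62 mm across, 30 mm high, left of the track; leave alone; origin at the centre of its underside
- loose_vial: single glass vial with black cap, 15 mm across, 54 mm tall, standing on the bench left of the track; leave alone; origin at the centre of its underside
- tweezers: tweezers, 155 mm long, lying on the bench at the right front; leave alone
- wrench: adjustable wrench, 248 mm long, lying on the bench at the left; leave alone
- brass_coupling: brass hose coupling, 90 mm long, lying on the bench to the right of the track; leave alone
- sample_box: flat white sample box, 117 x 130 x 30 mm, on the bench at the right; leave alone
There are look-alikes about, which are no part of the job. There is more than one size of the rack; the job needs the larger.

How it is judged:
By the outcome, as a careful person would: the job done as asked, in the order asked, and still so for the second after the job is handed in, with the robot touching nothing.
It also fails if it takes over 42 s, if anything falls off the work surface, if the arm or the gripper's body presses on something with over 40 N, if the wrist force passes 120 N, or if a joint passes its speed limit or range.

## Working session

There is one attempt and no reset: what is moved stays moved. The work goes in short steps, Python scripts to look and compute and a tool call to move; the robot and the scene stay as the last step left them, time stands still between calls to the robot, and variables do not carry over. Pictures are saved under pics/ and viewed, at most 10 in all, crops included, and the job is handed in when it is done.

Besides the shell and the picture viewer there is one more tool, called as name([rows], argument=value, ...), one row to a line, values as JSON. move_arm: Moves the arm, as the interface text tells. Its arguments: {"type":"object","properties":{"plan":{"type":"array","items":{"type":"array"}}},"required":["plan"]}

```bash
mkdir -p pics
python3 - <<'E'
from cell import status,cams,ctrl
import cv2,numpy as np
s=status.read_state();print({k:np.round(v,3).tolist() for k,v in s.items()})
for n in("scene","top"):
    im=cams.get_image(n);cv2.imwrite(f"pics/{n}0.png",im);p=cams.camera_params(n);print(n,p["K"],p["pose"])
print(cams.camera_params("wrist"))
E
```

```text
{'clock': 0.0, 'qpos': [-1.172, 0.629, 0.038, 1.518, -0.027, 0.996, -0.02], 'qd': [0.002, -0.001, -0.001, -0.001, 0.0, -0.001, 0.0], 'tau': [0.001, -56.339, 1.226, -19.344, 0.011, 0.01, 0.0], 'eef_pos': [291.04, 580.512, 230.399], 'tool_rot': [-3.14, 0.0, 2.677], 'force': [-0.673, 0.555, -0.341], 'torque': [0.033, -0.049, -0.013], 'gripper_force': 0.0, 'width': 85.345}
scene [[459.29974797   0.         250.32007553]
 [  0.         459.29974797 185.40600853]
 [  0.           0.           1.        ]] [[ 6.95004030e-01 -4.48405659e-01  5.62051388e-01 -1.47041757e+02]
 [-7.18982823e-01 -4.39677961e-01  5.38281517e-01 -6.45271686e+02]
 [ 5.75312986e-03 -7.78213117e-01 -6.27973921e-01  9.45535282e+02]
 [ 0.00000000e+00  0.00000000e+00  0.00000000e+00  1.00000000e+00]]
top [[463.08624491   0.         245.02200074]
 [  0.         463.08624491 189.07228431]
 [  0.           0.           1.        ]] [[-6.62997807e-03 -9.97594345e-01  6.90041060e-02  4.77224135e+02]
 [-9.99976448e-01  6.49173426e-03 -2.22746938e-03  5.93004366e+01]
 [ 1.77415454e-03 -6.90172488e-02 -9.97613889e-01  1.53662926e+03]
 [ 0.00000000e+00  0.00000000e+00  0.00000000e+00  1.00000000e+00]]
{'K': array([[308.35031703,   0.        , 252.68024349],
       [  0.        , 308.35031703, 189.82227975],
       [  0.        ,   0.        ,   1.        ]]), 'tool_from_camera': array([[-3.76401577e-04, -9.47267122e-01, -3.20444782e-01,
         8.32079261e+01],
       [ 9.99999879e-01, -2.55457109e-04, -4.19465128e-04,
        -2.03262306e-01],
       [ 3.15485627e-04, -3.20444901e-01,  9.47267104e-01,
        -1.42542425e+02],
       [ 0.00000000e+00,  0.00000000e+00,  0.00000000e+00,
         1.00000000e+00]])}
```

View pics/scene0.png

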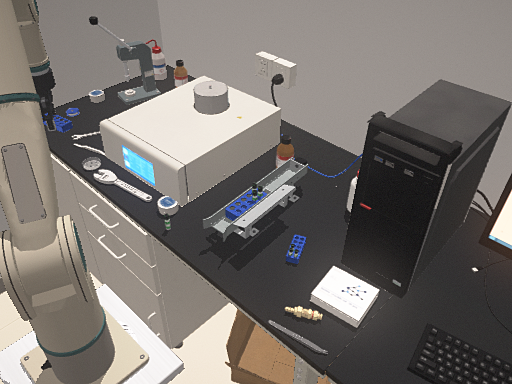

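View pics/top0.png

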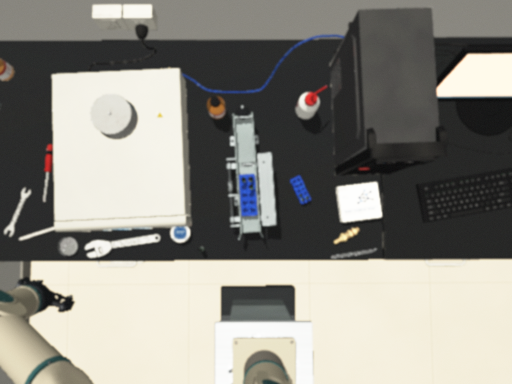

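The scene picture shows the track with a blue rack in it at (245,205). The top picture shows it at (248,195), with the mouth near (251,233), the far end near (243,118) and the plate at (267,190). There are blue look-alikes: one on the bench at top (300,190), scene (297,248), which is small, and others at scene (62,122). The rack in the channel fits. I'll confirm that in a crop.

Run:
```python
import cv2
im=cv2.imread("pics/top0.png")[100:250,195:320]
cv2.imwrite("pics/topc.png",cv2.resize(im,None,fx=4,fy=4,interpolation=cv2.INTER_CUBIC))
im=cv2.imread("pics/scene0.png")[150:270,190:320]
cv2.imwrite("pics/scenec.png",cv2.resize(im,None,fx=5,fy=5,interpolation=cv2.INTER_CUBIC))
```

```text
(no output)
```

View pics/topc.png

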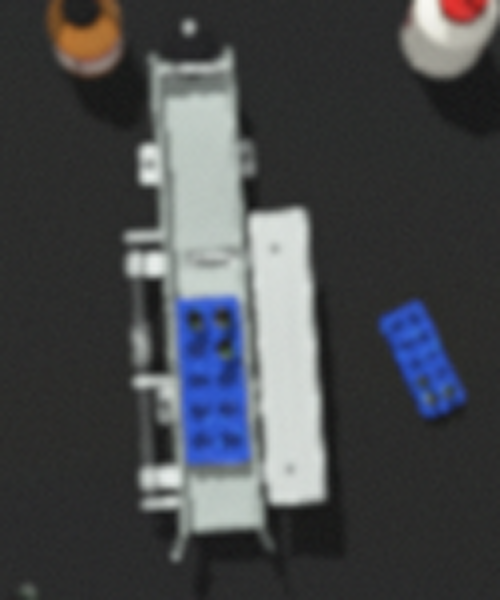

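View pics/scenec.png

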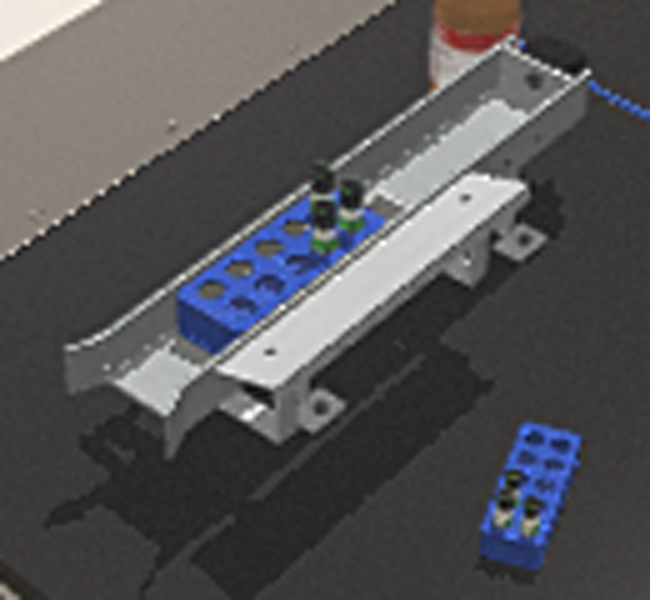

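The crops show the larger rack in the channel with three vials leading, and the small rack on the bench. The slot and blade are at top crop (212,258), and the plate corners are clear in both views. Next I'll fit the track pose from these points.

```bash
cat > h.py <<'E'
import numpy as np,cv2
from cell import cams,status
from scipy.optimize import least_squares
def proj(n,P):
    p=cams.camera_params(n);T=np.linalg.inv(p["pose"]);c=np.atleast_2d(P)@T[:3,:3].T+T[:3,3];q=c@p["K"].T;return q[:,:2]/q[:,2:]
def unproj(n,uv,z):
    p=cams.camera_params(n);d=p["pose"][:3,:3]@np.linalg.solve(p["K"],[*uv,1]);o=p["pose"][:3,3];return o+d*(z-o[2])/d[2]
def t2w(t,P):
    c,s=np.cos(t[2]),np.sin(t[2]);P=np.atleast_2d(P).astype(float);return P@np.array([[c,-s,0],[s,c,0],[0,0,1]]).T+[t[0],t[1],0]
ct=lambda u,v:((u+.5)/4-.5+195,(v+.5)/4-.5+100)
cs=lambda u,v:((u+.5)/5-.5+190,(v+.5)/5-.5+150)
E
python3 - <<'E'
from h import *
T=[((27,-80,111),ct(307,208)),((27,-38,98),ct(250,213)),((-197,-80,111),ct(326,498)),((-197,-38,98),ct(270,503)),((-215,28,64),ct(191,531)),((-215,-28,64),ct(263,528)),((146,0,64),ct(199,94))]
S=[((27,-80,111),cs(528,187)),((27,-38,98),cs(473,175)),((-197,-80,111),cs(275,388)),((-197,-38,98),cs(218,374)),]
f=lambda t:np.concatenate([(proj(n,t2w(t,[a for a,_ in L]))-[b for _,b in L]).ravel() for n,L in(("top",T),("scene",S))])
r=least_squares(f,[550,50,-.05],x_scale=[100,100,.1],loss="soft_l1");t=r.x;print(t);print(f(t).reshape(-1,2).round(2))
np.save("t.npy",t)
c,s=np.cos(t[2]),np.sin(t[2])
for nm,uv,z in(("trail L",ct(190,465),93),("trail R",ct(250,463),93),("lead L",ct(178,300),93),("lead R",ct(238,297),93)):
    w=unproj("top",uv,z);d=w[:2]-t[:2];print(nm,w.round(),[round(c*d[0]+s*d[1],1),round(-s*d[0]+c*d[1],1)])
for nm,P in(("mouth",(-215,0,64)),("stop",(146,0,64)),("plate near",(-197,-69,69)),("plate_pressed0",(0,-69,69))):print(nm,t2w(t,P).round())
E
```

```text
[6.57288069e+02 5.12238099e+01 5.93490188e-02]
[[ 0.2   0.9 ]
 [ 0.82  1.14]
 [ 0.55  0.64]
 [ 0.73  0.25]
 [-0.35  0.21]
 [-0.71 -0.21]
 [-1.02 -3.4 ]
 [ 0.73 -0.64]
 [-0.08 -0.7 ]
 [ 0.29  0.08]
 [-0.18 -0.83]]
trail L [494.  66.  93.] [np.float64(-162.6), np.float64(24.1)]
trail R [495.  19.  93.] [np.float64(-164.2), np.float64(-22.6)]
lead L [623.  74.  93.] [np.float64(-33.3), np.float64(25.0)]
lead R [625.  27.  93.] [np.float64(-34.0), np.float64(-22.0)]
mouth [[443.  38.  64.]]
stop [[803.  60.  64.]]
plate near [[465. -29.  69.]]
plate_pressed0 [[661. -18.  69.]]
```

Fit residuals are mostly under 1 px (the stop point is poor but carries little weight), and the rack sizes agree: 130 long, leading end about 33 mm short of the gate. Plan: tool y along track y with the fingers about 50 mm apart. One tip goes behind the rack (y≈0) and the other on the plate (y≈-65), with the tool at track x=-180, y=-32.

move_arm([
  [[4, -60, 6], [0, 0, 10], 0.6],
  [[4, -60, 6], [0, 0, 10], 0.6],
  [[4, -60, 0], [0, 0, 10], 0.6],
  [[4, -60, 0], [0, 0, 0], 0.6],
  [[4, -60, 0], [0, 0, 0], 0.6],
  [[22, -52, 0], [0, 0, 0], 0.6],
  [[22, -52, 0], [0, 0, 0], 0.6],
  [[22, -52, 0], [0, 0, 0], 0.6],
  [[22, -52, 0], [0, 0, 0], 0.6],
  [[22, -52, 0], [0, 0, 0], 0.6],
])

```text
clock: 1.35
eef_pos: [421.7, 19.4, 243.3]
tool_rot: [3.141, 0.0, -3.083]
force: [1.5, -0.3, -0.2]
width: 51.2
gripper_force: 0.0
```

Run:
```python
from h import *
t=np.load("t.npy");s=status.read_state();print(s["clock"],s["eef_pos"],s["tool_rot"],s["width"],t2w(t,(-180,-32.5,0)),t[2]+np.pi)
```

```text
1.35 [421.74224482  19.35650633 243.33527037] [ 3.14143289e+00  1.57335837e-04 -3.08268891e+00] 51.2159300796788 [[479.53269465   8.10447747   0.        ]] 3.2009416723672883
```

move_arm([
  [[29, -6, -15], [0, 0, 0], 0.59],
  [[29, -5, -25], [0, 0, 0], 0.59],
  [[0, 0, -25], [0, 0, 0], 0.59],
  [[0, 0, 0], [0, 0, 0], 0.59],
])

```text
clock: 1.85
eef_pos: [477.6, 9.8, 176.7]
tool_rot: [-3.142, -0.005, -3.083]
force: [0.7, -0.5, 0.8]
width: 50.5
gripper_force: 0.0
```

```bash
cat >> h.py <<'E'
def wlook(name):
    from scipy.spatial.transform import Rotation as R
    s=status.read_state();im=cams.get_image("wrist");cv2.imwrite(name,im)
    p=cams.camera_params("wrist");M=np.eye(4);M[:3,:3]=R.from_euler("xyz",s["tool_rot"]).as_matrix();M[:3,3]=s["eef_pos"]
    return p["K"],M@p["tool_from_camera"],im,s
def wproj(K,T,P):
    T=np.linalg.inv(T);c=np.atleast_2d(P)@T[:3,:3].T+T[:3,3];q=c@K.T;return q[:,:2]/q[:,2:]
E
python3 - <<'E'
from h import *
t=np.load("t.npy");K,T,im,s=wlook("pics/w1.png");print(s["clock"],s["eef_pos"],s["force"])
np.savez("w1.npz",K=K,T=T)
for P in[(-197,-80,111),(-197,-38,98),(27,-80,111),(27,-38,98),(-215,28,64),(-215,-28,64),(-150,28,95),(-150,-28,95),(100,28,95),(100,-28,95),(-163,25,93),(-163,-25,93)]:
    u=wproj(K,T,t2w(t,P))[0];print(P,u.round())
    if 0<u[0]<512 and 0<u[1]<384:cv2.drawMarker(im,(int(u[0]),int(u[1])),(0,0,255),0,8)
cv2.imwrite("pics/w1m.png",cv2.resize(im,(768,576),interpolation=cv2.INTER_CUBIC))
E
```

```text
1.85 [477.64744973   9.8463809  176.65357075] [ 0.65941202 -0.47687559  0.78356699]
(-197, -80, 111) [183. 187.]
(-197, -38, 98) [243. 182.]
(27, -80, 111) [200. 414.]
(27, -38, 98) [245. 400.]
(-215, 28, 64) [323. 149.]
(-215, -28, 64) [256. 149.]
(-150, 28, 95) [325. 236.]
(-150, -28, 95) [256. 236.]
(100, 28, 95) [308. 448.]
(100, -28, 95) [255. 448.]
(-163, 25, 93) [322. 220.]
(-163, -25, 93) [260. 221.]
```

View pics/w1m.png

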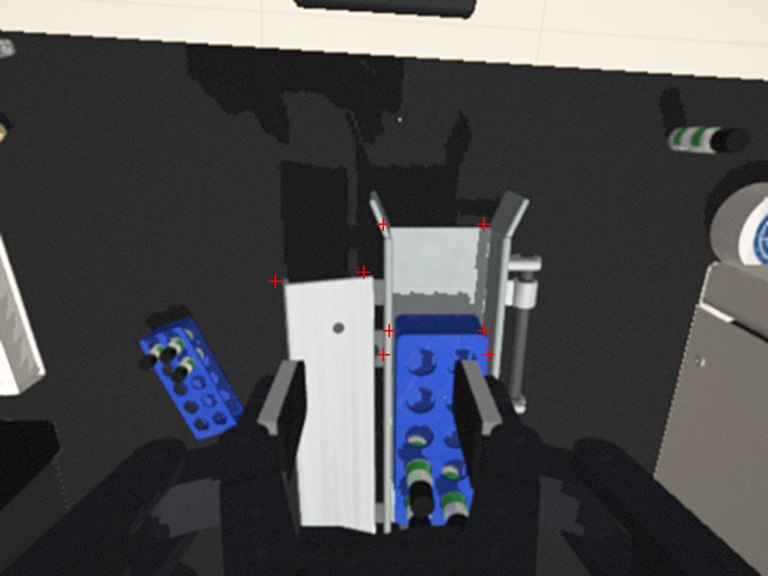

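The wrist view shows the channel mouth floor at (388,229)-(490,229) and the near plate edge at (287,284)-(373,278). The rack's trailing top edge is at (397,335)-(483,333). The fit is off by a few pixels, so I'll refit with this nearer view.

Run:
```python
from h import *
z=np.load("w1.npz");K,T=z["K"],z["T"];q=lambda u,v:((u+.5)/1.5-.5,(v+.5)/1.5-.5)
W=[((-197,-80,111),q(287,284)),((-197,-38,98),q(373,278)),((-215,28,64),q(490,229)),((-215,-28,64),q(388,229)),((27,-38,98),q(375,532)) ]
W=W[:4]
f=lambda t:(wproj(K,T,t2w(t,[a for a,_ in W]))-[b for _,b in W]).ravel()
t0=np.load("t.npy")
g=lambda p:f([*p,t0[2]])
r=least_squares(g,t0[:2]);t=np.array([*r.x,t0[2]]);print(t0,t,f(t).reshape(-1,2).round(1));np.save("t2.npy",t)
c,s=np.cos(t[2]),np.sin(t[2])
def loc(w,t):d=np.array(w[:2])-t[:2];return [round(c*d[0]+s*d[1],1),round(-s*d[0]+c*d[1],1)]
def un(uv,zz):
    d=T[:3,:3]@np.linalg.solve(K,[*uv,1]);o=T[:3,3];return o+d*(zz-o[2])/d[2]
for uv in((397,335),(483,333)):print("rack trail",loc(un(q(*uv),93),t))
for uv in((397,316),(483,316)):print("rack bottom",loc(un(q(*uv),66),t))
s_=status.read_state();print("tcp local",loc(s_["eef_pos"],t))
for uv in((262,425),(300,425),(305,362),(285,362),(455,362),(472,362),(499,425)):print("tip",uv,loc(un(q(*uv),s_["eef_pos"][2]+5),t))
```

```text
[6.57288069e+02 5.12238099e+01 5.93490188e-02] [6.59463571e+02 5.53898784e+01 5.93490188e-02] [[-2.1  1.2]
 [-0.3 -0.4]
 [ 0.7 -0.4]
 [ 2.  -0.3]]
rack trail [np.float64(-163.1), np.float64(-25.2)]
rack trail [np.float64(-164.2), np.float64(20.8)]
rack bottom [np.float64(-163.0), np.float64(-24.2)]
rack bottom [np.float64(-163.0), np.float64(26.7)]
tcp local [np.float64(-183.4), np.float64(-34.6)]
tip (262, 425) [np.float64(-170.2), np.float64(-75.4)]
tip (300, 425) [np.float64(-170.1), np.float64(-62.2)]
tip (305, 362) [np.float64(-194.5), np.float64(-59.2)]
tip (285, 362) [np.float64(-194.5), np.float64(-65.8)]
tip (455, 362) [np.float64(-194.4), np.float64(-9.7)]
tip (472, 362) [np.float64(-194.4), np.float64(-4.1)]
tip (499, 425) [np.float64(-170.0), np.float64(6.8)]
```

move_arm([
  [[3, 0, -25], [0, 0, 0], 0.59],
  [[0, 0, -25], [0, 0, 0], 0.59],
  [[0, 0, -10], [0, 0, 0], 0.59],
  [[0, 0, 0], [0, 0, 0], 0.59],
])

```text
clock: 2.4
eef_pos: [482.4, 10.2, 118.7]
tool_rot: [3.142, -0.0, -3.083]
force: [0.2, -0.7, 1.2]
width: 50.6
gripper_force: 0.0
```

move_arm([
  [[0, 0, -4], [0, 0, 0], 0.59],
  [[0, 0, -4], [0, 0, 0], 0.59],
  [[0, 0, 0], [0, 0, 0], 0.59],
])

```text
clock: 2.78
eef_pos: [482.3, 10.1, 110.3]
tool_rot: [3.142, -0.0, -3.083]
force: [0.8, 0.2, 0.5]
width: 50.6
gripper_force: 0.0
```

move_arm([
  [[0, 0, -4], [0, 0, 0], 0.59],
  [[0, 0, -4], [0, 0, 0], 0.59],
  [[0, 0, 0], [0, 0, 0], 0.59],
])

```text
clock: 3.15
eef_pos: [482.6, 9.8, 102.3]
tool_rot: [-3.141, 0.0, -3.083]
force: [-0.2, -1.0, 3.8]
width: 50.3
gripper_force: 1.8
```

move_arm([
  [[0, 0, -6], [0, 0, 0], 0.59],
  [[0, 0, -6], [0, 0, 0], 0.59],
  [[0, 0, -6], [0, 0, 0], 0.59],
  [[0, 0, -6], [0, 0, 0], 0.59],
  [[0, 0, -4], [0, 0, 0], 0.59],
  [[0, 0, 0], [0, 0, 0], 0.59],
])

```text
clock: 3.9
eef_pos: [483.1, 8.7, 74.5]
tool_rot: [-3.14, 0.001, -3.084]
force: [-0.1, -4.6, 7.3]
width: 50.2
gripper_force: 3.4
```

move_arm([
  [[0, 0, -3], [0, 0, 0], 0.59],
  [[0, 0, -3], [0, 0, 0], 0.59],
  [[0, 0, 0], [0, 0, 0], 0.59],
])

```text
clock: 4.28
eef_pos: [483.1, 8.0, 68.6]
tool_rot: [-3.139, 0.001, -3.085]
force: [-0.5, -4.9, 8.4]
width: 50.1
gripper_force: 3.9
```

Run:
```python
from h import *
K,T,im,s=wlook("pics/w2.png");print(s["eef_pos"],s["force"])
t=np.load("t2.npy")
a=cv2.resize(im[140:384,130:400],None,fx=2.2,fy=2.2,interpolation=cv2.INTER_CUBIC)
b=cams.get_image("scene");cv2.imwrite("pics/s2.png",b)
b=cv2.resize(b[150:270,190:320],None,fx=4.4,fy=4.4,interpolation=cv2.INTER_CUBIC)
cv2.imwrite("pics/w2s.png",a);cv2.imwrite("pics/s2c.png",b)
```

```text
[483.11918694   8.01109584  68.64226929] [-0.54634153 -4.88296285  8.42472645]
```

View pics/w2s.png

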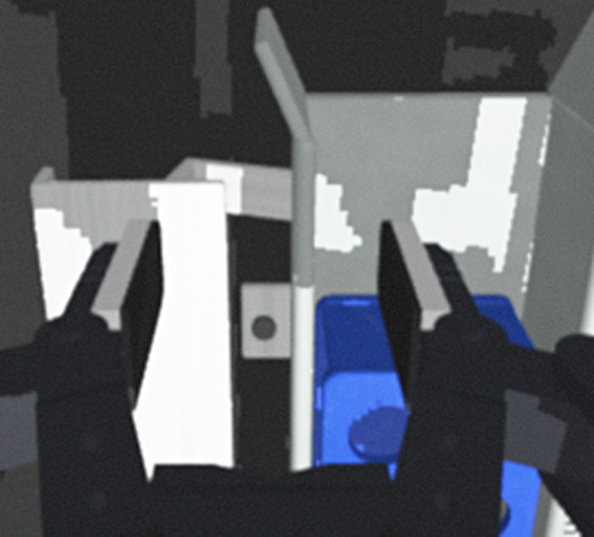

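View pics/s2c.png

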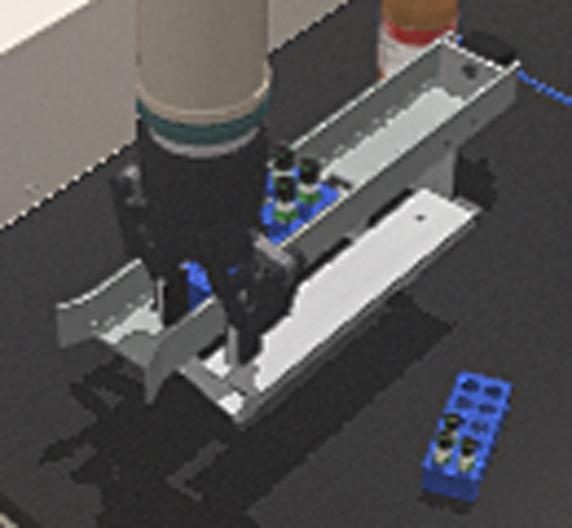

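Finger A sits in the channel behind the rack and finger B on the plate, which now looks about level. The plate's far corners are at scene crop (477,210) and (425,190). I'll estimate the gate angle from these.

Run:
```python
from h import *
t=np.load("t.npy");c4=lambda u,v:np.array([(u+.5)/4.4-.5+190,(v+.5)/4.4-.5+150])
def pl(x,y,z,g):
    a,b=y-55,z-50;return (x,55+a*np.cos(g)-b*np.sin(g)*1.0 if 0 else 55+a*np.cos(g)-b*np.sin(g),50+b*np.cos(g)+a*np.sin(g))
for g in(.2,.24,.27,.3,.34):
    P=[pl(27,-80,111,g),pl(27,-38,98,g),pl(-197,-38,98,g)]
    u=proj("scene",t2w(t,P));print(g,((u+.5-[190,150])*4.4-.5).round().tolist(),np.round(P[0],0))
```

```text
0.2 [[476.0, 200.0], [423.0, 178.0], [201.0, 354.0]] [ 27. -89.  83.]
0.24 [[477.0, 208.0], [424.0, 183.0], [202.0, 360.0]] [ 27. -91.  77.]
0.27 [[478.0, 213.0], [425.0, 187.0], [203.0, 364.0]] [ 27. -91.  73.]
0.3 [[478.0, 219.0], [425.0, 191.0], [204.0, 368.0]] [ 27. -92.  68.]
0.34 [[478.0, 226.0], [426.0, 196.0], [205.0, 373.0]] [ 27. -93.  62.]
```

Gate is about 0.26. I'll go 4 mm lower, then push slowly.

move_arm([
  [[0, 0, -2], [0, 0, 0], 0.59],
  [[0, 0, -2], [0, 0, 0], 0.59],
  [[0, 0, 0], [0, 0, 0], 0.59],
])

```text
clock: 4.75
eef_pos: [483.2, 7.5, 64.8]
tool_rot: [-3.139, 0.002, -3.085]
force: [0.0, -6.5, 8.2]
width: 50.6
gripper_force: 4.3
```

move_arm([
  [[4, 0.2, 0], [0, 0, 0], 0.59],
  [[4, 0.2, 0], [0, 0, 0], 0.59],
  [[4, 0.2, 0], [0, 0, 0], 0.59],
  [[4, 0.3, 0], [0, 0, 0], 0.59],
  [[4, 0.3, 0], [0, 0, 0], 0.59],
  [[0, 0, 0], [0, 0, 0], 0.59],
])

```text
clock: 5.5
eef_pos: [498.8, 10.9, 63.9]
tool_rot: [-3.142, -0.007, -3.084]
force: [-5.1, -1.3, 8.4]
width: 50.5
gripper_force: 4.1
```

move_arm([
  [[6, 0.3, 0], [0, 0, 0], 0.59],
  [[6, 0.4, 0], [0, 0, 0], 0.59],
  [[6, 0.3, 0], [0, 0, 0], 0.59],
  [[6, 0.4, 0], [0, 0, 0], 0.59],
  [[6, 0.4, 0], [0, 0, 0], 0.59],
  [[6, 0.3, 0], [0, 0, 0], 0.59],
  [[6, 0.4, 0], [0, 0, 0], 0.59],
  [[6, 0.3, 0], [0, 0, 0], 0.59],
  [[6, 0.4, 0], [0, 0, 0], 0.59],
  [[6, 0.4, 0], [0, 0, 0], 0.59],
])

```text
clock: 6.75
eef_pos: [558.2, 14.6, 63.8]
tool_rot: [3.142, -0.009, -3.083]
force: [-7.2, 0.2, 8.7]
width: 50.3
gripper_force: 4.7
```

move_arm([
  [[6, 0.3, 0], [0, 0, 0], 0.59],
  [[6, 0.4, 0], [0, 0, 0], 0.59],
  [[6, 0.3, 0], [0, 0, 0], 0.59],
  [[6, 0.4, 0], [0, 0, 0], 0.59],
  [[6, 0.4, 0], [0, 0, 0], 0.59],
  [[6, 0.3, 0], [0, 0, 0], 0.59],
  [[6, 0.4, 0], [0, 0, 0], 0.59],
  [[6, 0.3, 0], [0, 0, 0], 0.59],
  [[6, 0.4, 0], [0, 0, 0], 0.59],
  [[6, 0.4, 0], [0, 0, 0], 0.59],
])

```text
clock: 8.0
eef_pos: [618.7, 18.2, 63.9]
tool_rot: [3.142, -0.008, -3.083]
force: [-6.1, -0.6, 8.5]
width: 50.2
gripper_force: 4.6
```

move_arm([
  [[5, 0.3, 0], [0, 0, 0], 0.59],
  [[5, 0.3, 0], [0, 0, 0], 0.59],
  [[5, 0.3, 0], [0, 0, 0], 0.59],
  [[5, 0.3, 0], [0, 0, 0], 0.59],
  [[5, 0.3, 0], [0, 0, 0], 0.59],
  [[3, 0.2, 0], [0, 0, 0], 0.59],
  [[3, 0.2, 0], [0, 0, 0], 0.59],
  [[0, 0, 0], [0, 0, 0], 0.59],
])

```text
clock: 9.0
eef_pos: [650.6, 20.1, 64.0]
tool_rot: [3.142, -0.006, -3.083]
force: [-5.1, -0.5, 7.1]
width: 50.3
gripper_force: 4.0
```

Force is steady and free-sliding. The last 10–15 mm go slowly, watching for the stop.

move_arm([
  [[2, 0.1, 0], [0, 0, 0], 0.59],
  [[2, 0.1, 0], [0, 0, 0], 0.59],
  [[2, 0.1, 0], [0, 0, 0], 0.59],
  [[2, 0.1, 0], [0, 0, 0], 0.59],
  [[0, 0, 0], [0, 0, 0], 0.59],
])

```text
clock: 9.62
eef_pos: [658.4, 20.6, 64.0]
tool_rot: [3.141, -0.006, -3.083]
force: [-6.2, 0.8, 8.2]
width: 50.1
gripper_force: 4.1
```

move_arm([
  [[2, 0.1, 0], [0, 0, 0], 0.59],
  [[2, 0.1, 0], [0, 0, 0], 0.59],
  [[0, 0, 0], [0, 0, 0], 0.59],
])

```text
clock: 10.0
eef_pos: [662.5, 20.8, 64.0]
tool_rot: [3.141, -0.006, -3.083]
force: [-6.7, 0.3, 7.7]
width: 50.6
gripper_force: 4.1
```

move_arm([
  [[2, 0.1, 0], [0, 0, 0], 0.59],
  [[2, 0.1, 0], [0, 0, 0], 0.59],
  [[0, 0, 0], [0, 0, 0], 0.59],
])

```text
clock: 10.38
eef_pos: [666.5, 21.0, 64.0]
tool_rot: [3.141, -0.006, -3.083]
force: [-5.9, -0.9, 8.1]
width: 50.6
gripper_force: 4.1
```

move_arm([
  [[2, 0.1, 0], [0, 0, 0], 0.59],
  [[0, 0, 0], [0, 0, 0], 0.59],
])

```text
clock: 10.62
eef_pos: [666.6, 21.0, 63.9]
tool_rot: [3.142, -0.01, -3.083]
force: [-9.6, -0.8, 10.7]
width: 50.4
gripper_force: 6.1
```

It stalled at 666.6, and the force is rising. One more millimetre or two to confirm it's the stop.

move_arm([
  [[2, 0.1, 0], [0, 0, 0], 0.59],
  [[0, 0, 0], [0, 0, 0], 0.59],
])

```text
clock: 10.88
eef_pos: [666.6, 21.0, 63.9]
tool_rot: [3.142, -0.014, -3.082]
force: [-13.7, -0.9, 13.9]
width: 50.5
gripper_force: 9.0
```

Run:
```python
from h import *
b=cams.get_image("scene");cv2.imwrite("pics/s3c.png",cv2.resize(b[150:270,190:320],None,fx=4.4,fy=4.4,interpolation=cv2.INTER_CUBIC))
```

```text
(no output)
```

View pics/s3c.png

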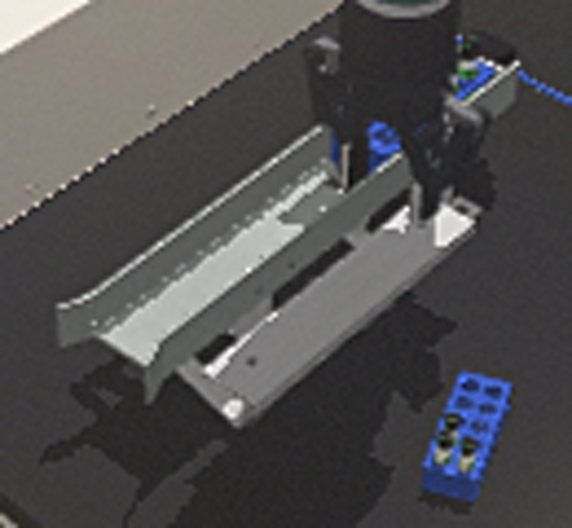

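The rack's leading end is at the end stop, and finger B is still on the plate. I'll back off about 4 mm while keeping the plate pressed, then lift straight up.

move_arm([
  [[-2, -0.1, 0], [0, 0, 0], 0.59],
  [[-2, -0.1, 0], [0, 0, 0], 0.59],
  [[-2, -0.1, 0], [0, 0, 0], 0.59],
  [[-2, -0.1, 0], [0, 0, 0], 0.59],
  [[0, 0, 0], [0, 0, 0], 0.59],
])

```text
clock: 11.55
eef_pos: [666.5, 21.2, 65.4]
tool_rot: [3.141, 0.003, -3.083]
force: [-0.5, -0.5, 7.3]
width: 50.6
gripper_force: 3.8
```

move_arm([
  [[0, 0, 5], [0, 0, 0], 0.59],
  [[0, 0, 5], [0, 0, 0], 0.59],
  [[0, 0, 5], [0, 0, 0], 0.59],
  [[0, 0, 5], [0, 0, 0], 0.59],
  [[0, 0, 6], [0, 0, 0], 0.59],
  [[0, 0, 6], [0, 0, 0], 0.59],
  [[0, 0, 6], [0, 0, 0], 0.59],
  [[0, 0, 8], [0, 0, 0], 0.59],
  [[0, 0, 10], [0, 0, 0], 0.59],
  [[0, 0, 0], [0, 0, 0], 0.59],
])

```text
clock: 12.8
eef_pos: [665.9, 19.9, 121.2]
tool_rot: [-3.141, 0.001, -3.084]
force: [0.2, 0.1, -0.7]
width: 50.6
gripper_force: 0.0
```

move_arm([
  [[0, 0, 30], [0, 0, 0], 0.59],
  [[0, 0, 40], [0, 0, 0], 0.59],
  [[-30, 0, 40], [0, 0, 0], 0.59],
  [[-60, 0, 20], [0, 0, 0], 0.59],
  [[-60, 0, 0], [0, 0, 0], 0.59],
  [[-60, 0, 0], [0, 0, 0], 0.59],
  [[0, 0, 0], [0, 0, 0], 0.59],
])

```text
clock: 13.68
eef_pos: [449.6, 20.2, 249.5]
tool_rot: [-3.141, -0.007, -3.083]
force: [0.3, -0.3, 0.2]
width: 50.8
gripper_force: 0.0
```

Run:
```python
from h import *
b=cams.get_image("scene");a=cams.get_image("top")
cv2.imwrite("pics/s4.png",b)
x=cv2.resize(b[150:270,190:320],None,fx=3.5,fy=3.5,interpolation=cv2.INTER_CUBIC)
y=cv2.resize(a[100:250,205:290],None,fx=2.8,fy=2.8,interpolation=cv2.INTER_CUBIC)
cv2.imwrite("pics/f4.png",np.hstack([x[:420],y[:420]]))
```

```text
(no output)
```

View pics/f4.png

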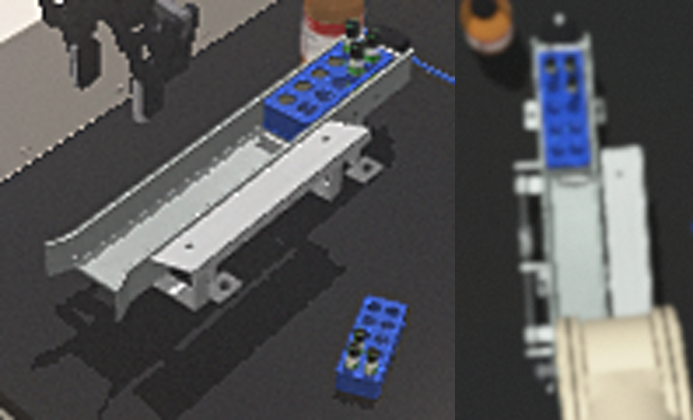

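The rack is home in the bay, the blade is up behind it, and the plate is back at its raised slope.

```bash
python3 -c "
from cell import ctrl;print(ctrl.finish_job())"
```

```text
the job is handed in; nothing more can be done
None
```

The rack is docked against the end stop with the gate sprung up behind it, and the job was handed in at about 13.8 s with the arm clear.

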